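Shut the tea box and hold the brush ready over its lid

TASK

The lid of the tea box is dusty: first lower the lid fully shut so that nothing falls among the tea bags, then draw the brush out of its slanted holder and turn it level with its bristles facing down. Finish while holding it there in the gripper, still, with the bristles over the middle of the closed lid and about 5 cm above it, touching neither lid nor holder. Leave the glass jar and its cap where they are.

Things in the scene. Friction and masses are not known exactly. Their poses are not given: they have to be found in the camera images.
- tea_box: Wooden tea box with a hinged lid, fixed to the counter, 150 (x) by 190 (y) by 85 mm high, walls 7 mm, paper tea bags inside. Origin: centre of its underside; z up; the hinge is on its own +x side (roughly away from the robot). It stands left or right, turned up to 0.4 rad.
- lid (a joint): Angle of the tea box's lid in rad: 0 fully shut, growing as it opens, 1.57 upright; starts between 0.8 and 1.2 (open, leaning over the box). The hinge is stiff: the lid stays where it is left; pushing it down near its front edge takes about 1 to 4 N.
- lid_hinge (a point): Middle of the lid's hinge line: 75 mm from the box's centre along its +x, 85.5 mm up; the line runs along the box's y. Lid plate: 150 mm from hinge to front edge, 190 wide, 8 thick, underside in the hinge plane. Axes turn with the lid: x in the plate, front edge to hinge; z out of its outer face. Shut, the outer (top) face is 93.5 mm above the counter.
- lid_front (a point): Point on the outer face of the lid, on its middle line, 130 mm from the hinge, 20 mm from the front edge: a good place to push. A brass thumb tab 50 mm wide sticks 14 mm out of the front edge. Same axes as lid_hinge.
- brush_holder: White plastic holder, fixed: base plate 160 x 100 x 10 mm and a channel sloping at 45 degrees, closed at its low end (towards its own +x, roughly to the robot, within 0.5 rad), open at the high end. Channel inside 46 wide, 31 high, 85 deep, walls 4; it covers x = 35 to 120 mm of the brush, 3 mm play. Origin: on the counter, 118 mm straight below the brush's origin; z up.
- brush: Grey hard silicone brush, 210 mm long, about 70 g, head down in the holder. Origin: mid-handle, the place to grip. x along the handle to the head, z out of its back (opposite the bristles), y across. Handle 16 mm wide (y), 12 thick (z), from x = -90 to 50 mm; head x = 50 to 120, 40 wide, bristle tips at z = -21. In the holder x slopes down at 45 degrees; drawn out along its -x by 90 mm or more.
- brush_bristles (a point): Centre of the bristle tips: x = 85, y = 0, z = -21 mm in the brush's frame; same axes as the brush.
- jar: Clear glass jar, open, 66 mm across and 82 mm high, standing between tea box and holder; leave alone. Origin: centre of its underside.
- jar_cap: Steel twist cap of the jar, 60 mm across, 16 mm high, lying beside it; leave alone. Origin: centre of its underside. Beyond it, from about 0.72 m ahead of the robot, lies a white organiser, 50 mm high, with eight tins and a spoon: not needed.
Not all that is in view belongs to the job. What is meant by the brush is not green or pink, and is the larger of those in its own colour.

How it is judged:
On the way, in this order (a step that is already met when the one before it is completed fails the run):
1. the lid of the tea box is shut (value of joint lid below 0.05 rad), for 0.2 s.
2. the brush is drawn out of its holder (distance between brush and brush_holder above 0.18 m and contact force between brush and the fingers above 0.5 N), for 0.1 s.
At the end, for the whole second after the job is handed in: Lid under 0.05 rad; the gripper holds the brush still, touching neither tea box nor holder, its back within 0.26 rad of straight up, the centre of its bristle tips within 50 mm (box x) and 60 mm (box y) of the middle of the lid and 20 to 100 mm above it (value of joint lid below 0.05 rad and angle between brush's own z axis and vertical below 0.26 rad and x of brush_bristles in the frame of tea_box between -0.05 and 0.05 m and y of brush_bristles in the frame of tea_box between -0.06 and 0.06 m and z of brush_bristles in the frame of tea_box between 0.1135 and 0.1935 m and contact force between brush and the fingers above 1 N and contact force between brush and tea_box below 0.05 N and contact force between brush and brush_holder below 0.05 N and linear speed of brush below 0.03 m/s); the arm keeps its last pose, push and grip.
It fails at once if the jar is moved by more than 3 cm (distance of jar from where it was at the start of the episode above 0.03 m).
It fails at once if the jar cap is moved by more than 3 cm (distance of jar_cap from where it was at the start of the episode above 0.03 m).
It also fails if it takes over 59 s, if anything falls off the work surface, if the arm or the gripper's body presses on something with over 40 N, if the wrist force passes 120 N, or if a joint passes its speed limit or range.

ROBOT

A 6-joint arm with a two-finger parallel gripper is mounted at the origin on the work surface. World frame = base frame: x ahead of the robot, y to its left, z up, the work surface at z = 0. Lengths are in m, angles in rad, forces in N, time in s.
With the tool pointing down it reaches from about 0.35 to 0.925 m from the base axis. Payload 6.4 kg.
Tool frame: the origin (TCP) lies midway between the tips of the shut fingers; the grasp point (between the pads) lies 19 mm behind it (robot.hold_point_z is the distance from the TCP to the grasp point, in m); z points along the fingers, y is the line along which they close (so a half turn about z gives the same grasp; the last joint's range is limited). The gripper opens to 94 mm and grips with 3 to 60 N. Pads are 16 mm wide; open, the fingers measure 119 mm over their backs; the gripper's body (75 mm by 177 mm) begins 78 mm behind the grasp point.
Start: joints at [1.144, 0.245, 1.558, -0, 1.339, -0.174], TCP at [0.163, 0.629, 0.169] pointing down, gripper open.
Joint ranges: [-3.13, 3.13], [-1.02, 2.26], [0.13, 2.54], [-0.95, 4.09], [0.21, 2.88], [-2.74, 2.74]. Speed limits (rad/s): [2.57, 2.57, 3.14, 3.14, 3.14, 3.14].

INTERFACE

Orientations are given as a unit quaternion [x, y, z, w].
In Python, from rig import robot, viewer, order gives the robot as it stands.
- The arm moves only by the tool move_arm, never from a script. Its argument "deltas" is a list of rows, each a list of 2 entries, a list of its own where there are three numbers: the shift along the tool's x, y, z in cm, then the turn, a rotation vector about the tool's x, y, z in degrees. In form: [[[dx, dy, dz], [rx, ry, rz]], ...]. A call has 1 to 12 rows; each row is the pose to reach, as a shift and turn from the pose commanded when the call began, along the tool's axes at that moment; what a row does not reach only later rows make up. A row lasts 1/10 s, in which the tool goes at most 50 mm and 8.59 degrees, less where a joint would pass 70% of its speed; a pose out of reach is approached as far as the arm can. A call with a gripper value outside its range is refused whole. "fingers" is the gripper's target within -1 to 1 (fully open at 1, half-way at 0, shut at -1), set as the call begins (left out, the last holds). The fingers move at their own pace and stop on an object; "force" is the grip in N (left out, the last holds). Time passes only in rows, so rows that repeat a pose let the fingers close. It gives the time, the measured TCP pose, the force, the opening and the grip force at its end, in the units of the state.
- robot.get_state(): the state, without advancing time (a new reading comes with each control period).
- viewer.camera(name): name is "scene" or "top" or "wrist"; returns a dict with "pixels" (400x640x3 uint8, red, green, blue), "range_z" (400x640 float32, m along the optical axis (not along the pixel's ray), 0 where there is no reading), "fx", "fy", "cx", "cy" (pixels), "R" (3x3) and "t" (3): a world point X has camera coordinates R X + t; the wrist camera has in their place "tool_from_camera" (4x4, takes a point from camera to tool coordinates, whose origin is the TCP and whose axes are the flange's). Camera axes: x right, y down, z forward; pixel columns grow to the right and rows downward; lengths in m; the calibration is good to about 2 mm. A picture is of the moment at which its call begins: read the wrist's pose just before it.
- order.hand_in(): hands the job in; it is judged then, once.
The state is a dict: "t": time; "joint_positions": joint angles; "qd": joint speeds; "tau": joint torques, N m; "ee_pos": TCP position; "orientation": TCP orientation; "ft_force": force on the tool from outside, world axes, zero at the start; "wrist_torque": the same for the moment, N m; "opening": finger opening in m; "grip_force": force on a finger pad.
Only numpy, scipy, OpenCV 4.12 (cv2) and the standard library are available. Lean on these libraries where they do the work, as an engineer would, in place of code of your own. Each camera call takes 0.05 s, during which the arm holds its last target. There are 200 camera calls.

## Working session

There is one attempt and no reset: what is moved stays moved. The work goes in short steps, Python scripts to look and compute and a tool call to move; the robot and the scene stay as the last step left them, time stands still between calls to the robot, and variables do not carry over. Pictures are saved under pics/ and viewed, at most 10 in all, crops included, and the job is handed in when it is done.

Besides the shell and the picture viewer there is one more tool, called after "Call:" as name([rows], argument=value, ...), one row to a line, values as JSON. move_arm: Moves the arm, as the interface text tells. Its arguments: {"type":"object","properties":{"deltas":{"type":"array"},"fingers":{"type":"number"},"force":{"type":"number"}},"required":["deltas"]}

```bash
mkdir -p pics; ls; cat > h.py <<'E'
import numpy as np, cv2, pickle
from scipy.spatial.transform import Rotation as Ro
from rig import robot, viewer, order
def snap(n,f):
    s=robot.get_state(); c=viewer.camera(n); pickle.dump((s,c),open(f'pics/{f}.pkl','wb'))
    cv2.imwrite(f'pics/{f}.png',c['pixels'][...,::-1]); return s,c
def load(f): return pickle.load(open(f'pics/{f}.pkl','rb'))
def cloud(s,c):
    z=c['range_z']; v,u=np.mgrid[:400,:640]
    P=np.stack([(u-c['cx'])/c['fx']*z,(v-c['cy'])/c['fy']*z,z],-1)
    if 'R' in c: W=(P-c['t'])@c['R']
    else:
        T=c['tool_from_camera']; W=(P@T[:3,:3].T+T[:3,3])@Ro.from_quat(s['orientation']).as_matrix().T+s['ee_pos']
    W[z==0]=np.nan; return W
E
python3 - <<'E'
from h import *
for n in('scene','top'): s,c=snap(n,n)
print(s)
E
```

```text
pics
{'t': 0.05, 'joint_positions': array([ 1.14390206e+00,  2.45774827e-01,  1.55898021e+00, -2.06269853e-05,
        1.33867212e+00, -1.74075217e-01]), 'qd': array([-1.75724938e-05, -1.42233786e-03, -5.41585643e-04, -7.28721664e-04,
       -2.57454051e-03, -4.31431791e-04]), 'tau': array([ 2.07853750e-04, -4.17240500e+01, -3.15830147e+01,  6.88469759e-02,
        3.09396128e-02, -5.16168450e-05]), 'ee_pos': array([0.16230048, 0.62874362, 0.16838869]), 'orientation': array([ 1.26070722e-01,  9.92020832e-01, -8.79122601e-04, -2.61906067e-04]), 'ft_force': array([-0.31962879, -0.60805592,  0.16268179]), 'wrist_torque': array([ 0.00530684,  0.00710074, -0.02277821]), 'grip_force': 0.0, 'opening': 0.09399016114325402}
```

View pics/scene.png

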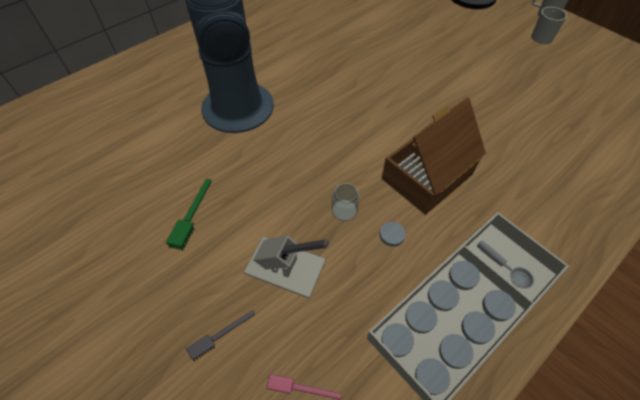

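View pics/top.png

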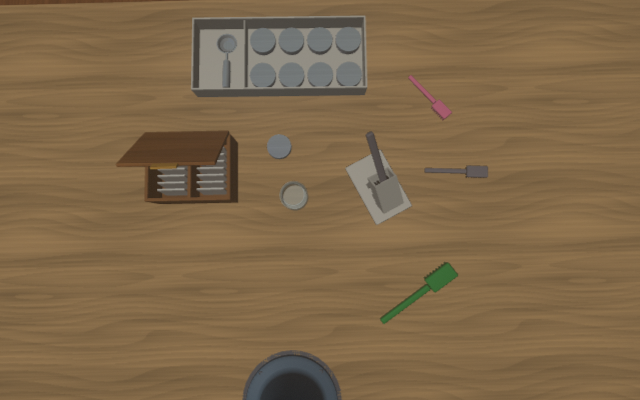

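The top view shows the tea box upper left (px 190,168) with its lid open, the jar at (294,196), the cap at (279,147), and the holder at (378,187) with the grey brush's handle going to (370,135). The smaller grey, pink and green brushes are decoys. Next I'll measure.

```bash
python3 - <<'E'
from h import *
np.set_printoptions(precision=4,suppress=True)
s,c=load('top'); W=cloud(s,c)
print('cam',-c['R'].T@c['t'], -load('scene')[1]['R'].T@load('scene')[1]['t'])
for n,(u,v) in dict(base=(293,395),jar=(294,196),cap=(279,147),lidlow=(180,160),lidA=(140,140),lidB=(215,140),lidC=(205,160),rimF=(190,200),hold=(378,187),h1=(371,137),h2=(376,155),h3=(379,170),plate=(360,185),chan=(388,200)).items(): print(n,W[v,u])
# lid plane + all points above 95mm in box area
m=np.zeros((400,640),bool); m[120:210,110:245]=1
m&=W[...,2]>0.02
B=W[m]
hi=B[B[:,2]>0.1]; ce=hi.mean(0); U,S,V=np.linalg.svd(hi-ce); print('lid',len(hi),ce,V[2],S)
r=B[(abs(B[:,2]-.085)<.006)]
print('rim',len(r),cv2.minAreaRect((r[:,:2]*1000).astype(np.float32)))
b=B[(B[:,2]<.095)]; print('box',cv2.minAreaRect((b[:,:2]*1000).astype(np.float32)))
print('lid rect',cv2.minAreaRect((hi[:,:2]*1000).astype(np.float32)), hi[:,2].max())
# holder/brush
m=np.zeros((400,640),bool); m[110:235,335:420]=1
H=W[m&(W[...,2]>.004)]
pl=H[(H[:,2]<.014)]; print('plate',cv2.minAreaRect((pl[:,:2]*1000).astype(np.float32)))
m2=m&(W[...,2]>.09); P=W[m2]; print('handle',len(P),P.min(0),P.max(0)); ce=P.mean(0);V=np.linalg.svd(P-ce)[2];print(ce,V)
E
```

```text
cam [ 0.3964 -0.0667  0.8968] [ 0.8427 -0.4238  0.8413]
base [ 0.0639 -0.0117  0.1164]
jar [ 0.4817 -0.0167  0.0057]
cap [0.6015 0.0164 0.0174]
lidlow [0.539  0.1904 0.1992]
lidA [0.599  0.3019 0.1285]
lidB [0.5939 0.1414 0.1311]
lidC [0.5371 0.1415 0.2017]
rimF [0.4717 0.2099 0.0847]
hold [ 0.4874 -0.2063  0.0992]
h1 [ 0.5786 -0.1824  0.1809]
h2 [ 0.5488 -0.1966  0.1475]
h3 [ 0.5221 -0.2069  0.1169]
plate [ 0.5034 -0.178   0.0124]
chan [ 0.4612 -0.2345  0.0611]
lid 3128 [0.5682 0.2151 0.1639] [-0.7709  0.0064 -0.6369] [3.0603 2.4155 0.0721]
rim 607 ((549.5296020507812, 217.4600372314453), (191.92938232421875, 155.60472106933594), 89.62224578857422)
box ((549.4935302734375, 217.46026611328125), (191.92938232421875, 155.67691040039062), 89.62224578857422)
lid rect ((571.1937866210938, 216.90704345703125), (190.24510192871094, 100.41944122314453), 89.49900817871094) 0.21910708011155733
plate ((546.6961669921875, -231.25250244140625), (278.4520568847656, 183.34356689453125), 1.8358745574951172)
handle 596 [ 0.4774 -0.2503  0.09  ] [ 0.5911 -0.1725  0.1859]
[ 0.5309 -0.2053  0.1285] [[-0.6661 -0.3437 -0.6619]
 [ 0.4396 -0.8979  0.0238]
 [-0.6025 -0.2752  0.7492]]
```

Call:
move_arm([
  [[0,0,-5],[0,0,0]],
  [[0,0,-10],[0,0,0]],
  [[-24,-15,-10],[0,0,0]],
  [[-24,-15,-10],[0,0,0]],
  [[-24,-15,-10],[0,0,0]],
  [[-24,-15,-10],[0,0,0]],
  [[-24,-15,-10],[0,0,0]],
  [[-24,-15,-10],[0,0,0]],
], fingers=-1, force=30)

```text
t: 0.9
ee_pos: [0.3589, 0.4217, 0.269]
orientation: [0.127, 0.992, -0.0, -0.0]
ft_force: [0.3, -0.5, -0.3]
opening: 0.0337
grip_force: 0.0
```

Call:
move_arm([
  [[-24,-15,0],[0,0,0]],
  [[-24,-15,0],[0,0,0]],
  [[-24,-15,0],[0,0,0]],
  [[-24,-15,0],[0,0,0]],
  [[-24,-15,0],[0,0,0]],
  [[-24,-15,0],[0,0,0]],
  [[-24,-15,0],[0,0,0]],
  [[-24,-15,0],[0,0,0]],
  [[-24,-15,0],[0,0,0]],
  [[-24,-15,0],[0,0,0]],
])

```text
t: 1.9
ee_pos: [0.5515, 0.22, 0.2695]
orientation: [0.125, 0.992, 0.0, -0.0]
ft_force: [0.0, 0.5, -0.1]
opening: 0.0005
grip_force: 0.0
```

```bash
cat >> h.py <<'E'
np.set_printoptions(precision=3,suppress=True)
def delta(p,R=None,s=None):
    s=s or robot.get_state(); T=Ro.from_quat(s['orientation'])
    rv=(T.inv()*Ro.from_matrix(R)).as_rotvec(True) if R is not None else np.zeros(3)
    print('d',T.inv().apply(np.array(p)-s['ee_pos'])*100,rv)
E
python3 - <<'E'
from h import *
s=robot.get_state(); print(s['t'],s['joint_positions'],s['ee_pos'],s['orientation'],s['opening'])
h=np.array([.6226,.2176,.0855])
for th in (.9,.75,.6,.45,.3,.15,0,-.03):
    delta(h+.13*np.array([-np.cos(th),0,np.sin(th)])+.008*np.array([np.sin(th),0,np.cos(th)]))
# brush
t,c=load('top'); W=cloud(t,c); px=c['pixels'].astype(int)
m=np.zeros((400,640),bool); m[125:178,360:400]=1
m&=(W[...,2]>.115)&(px.sum(-1)<200); P=W[m]; k=P.mean(0); V=np.linalg.svd(P-k)[2]; print(len(P),k,V,P.max(0))
ax=V[0]*np.sign(V[0][2]); psi=np.arctan2(ax[1],ax[0]); print('psi',psi,'slope',np.arcsin(ax[2]))
E
```

```text
1.9 [ 0.189  0.049  1.595  0.     1.498 -1.131] [0.551 0.22  0.27 ] [ 0.125  0.992  0.    -0.   ] 0.0005248095065078902
d [ 0.271 -0.314  7.723] [0. 0. 0.]
d [ 1.736 -0.69   8.956] [0. 0. 0.]
d [ 3.006 -1.015 10.402] [0. 0. 0.]
d [ 4.052 -1.284 12.028] [0. 0. 0.]
d [ 4.852 -1.489 13.797] [0. 0. 0.]
d [ 5.386 -1.626 15.669] [0. 0. 0.]
d [ 5.643 -1.692 17.603] [0. 0. 0.]
d [ 5.661 -1.697 17.993] [0. 0. 0.]<stdin>:9: RuntimeWarning: Mean of empty slice.
  ret = um.true_divide(
Traceback (most recent call last):
ValueError: zero-size array to reduction operation maximum which has no identity
```

Call:
move_arm([
  [[0.3,-0.3,3],[0,0,0]],
  [[0.3,-0.3,6],[0,0,0]],
  [[0.3,-0.3,7.7],[0,0,0]],
  [[1,-0.5,8.3],[0,0,0]],
  [[1.7,-0.7,9],[0,0,0]],
  [[2.4,-0.8,9.7],[0,0,0]],
  [[3,-1,10.4],[0,0,0]],
  [[3.5,-1.1,11.2],[0,0,0]],
  [[4,-1.3,12],[0,0,0]],
  [[4.4,-1.4,12.9],[0,0,0]],
  [[4.8,-1.5,13.8],[0,0,0]],
  [[4.8,-1.5,13.8],[0,0,0]],
])

```text
t: 3.1
ee_pos: [0.5004, 0.2161, 0.1294]
orientation: [0.126, 0.992, -0.001, -0.002]
ft_force: [0.1, -0.3, -0.3]
opening: 0.0003
grip_force: 0.0
```

```bash
python3 - <<'E'
from h import *
s=robot.get_state(); print(s['t'],s['ee_pos'],s['ft_force'])
h=np.array([.6226,.2176,.0855])
for th in (.15,0,-.02): delta(h+.13*np.array([-np.cos(th),0,np.sin(th)])+.008*np.array([np.sin(th),0,np.cos(th)]))
t,c=load('top'); W=cloud(t,c); px=c['pixels'].astype(int)
print(px[137,371],px[155,376],px[200,388])
m=np.zeros((400,640),bool); m[125:172,360:388]=1
m&=(W[...,2]>.112); P=W[m]; k=P.mean(0); V=np.linalg.svd(P-k)[2]; print(len(P),k,V,P.max(0))
ax=V[0]*np.sign(V[0][2]); psi=np.arctan2(ax[1],ax[0]); print('psi',psi,'slope',np.arcsin(ax[2]))
E
```

```text
3.1 [0.5   0.216 0.129] [ 0.104 -0.292 -0.284]
d [0.533 0.023 1.659] [0. 0. 0.]
d [ 0.785 -0.041  3.593] [0. 0. 0.]
d [ 0.797 -0.044  3.854] [0. 0. 0.]
[81 74 71] [79 73 70] [119 115 105]
332 [ 0.555 -0.193  0.152] [[-0.639 -0.321 -0.699]
 [ 0.336 -0.934  0.122]
 [-0.692 -0.157  0.704]] [ 0.591 -0.172  0.186]
psi 0.4651338716146122 slope 0.7745862994038032
```

Call:
move_arm([
  [[0.3,0,0.9],[0,0,0]],
  [[0.5,0,1.7],[0,0,0]],
  [[0.7,0,2.6],[0,0,0]],
  [[0.8,0,3.4],[0,0,0]],
  [[0.8,0,3.7],[0,0,0]],
  [[0.8,0,3.8],[0,0,0]],
  [[0.8,0,3.9],[0,0,0]],
  [[0.8,0,3.9],[0,0,0]],
])

```text
t: 3.9
ee_pos: [0.4946, 0.2183, 0.0927]
orientation: [0.126, 0.992, 0.0, 0.0]
ft_force: [0.1, -0.9, 0.2]
opening: 0.0005
grip_force: 0.0
```

```bash
python3 - <<'E'
from h import *
s,c=snap('scene','scene2'); print(s['ee_pos'],s['ft_force'])
W=cloud(s,c); ok=(abs(W[...,0]-.56)<.05)&(abs(W[...,1]-.2)<.06)&(W[...,2]<.25)
B=W[ok]; print(len(B),np.percentile(B[:,2],[5,25,50,75,95]))
E
```

```text
[0.495 0.218 0.093] [ 0.134 -0.888  0.242]
2109 [0.097 0.103 0.11  0.118 0.246]
```

View pics/scene2.png

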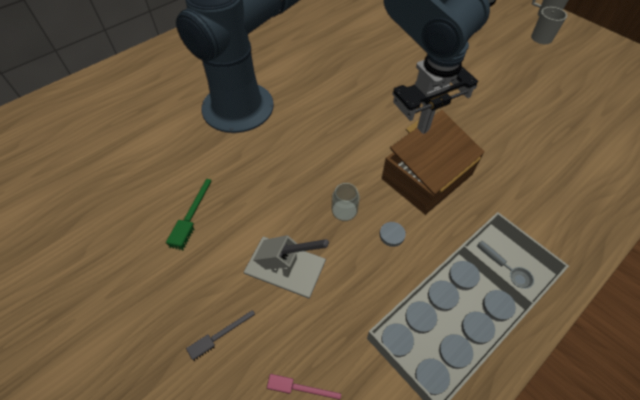

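```bash
python3 - <<'E'
from h import *
s,c=load('scene2'); W=cloud(s,c)
m=(W[...,0]>.46)&(W[...,0]<.64)&(W[...,1]>.11)&(W[...,1]<.33)&(W[...,2]>.06)&(W[...,2]<.17)
# profile along x
for y0 in(.14,.17,.2,.25,.28):
  print(y0,[ (round(x,3), round(float(np.median(W[...,2][m&(abs(W[...,1]-y0)<.01)&(abs(W[...,0]-x)<.006)])),3)) for x in np.arange(.46,.641,.012) if (m&(abs(W[...,1]-y0)<.01)&(abs(W[...,0]-x)<.006)).sum()>2])
h=cv2.resize(c['pixels'][70:220,360:520,::-1],None,fx=5,fy=4);cv2.imwrite('pics/crop1.png',h[:600,:800])
E
```

```text
0.14 [(np.float64(0.472), 0.083), (np.float64(0.484), 0.126), (np.float64(0.496), 0.125), (np.float64(0.508), 0.122), (np.float64(0.52), 0.119), (np.float64(0.532), 0.116), (np.float64(0.544), 0.113), (np.float64(0.556), 0.11), (np.float64(0.568), 0.106), (np.float64(0.58), 0.103), (np.float64(0.592), 0.101), (np.float64(0.604), 0.097), (np.float64(0.616), 0.093), (np.float64(0.628), 0.089)]
0.17 [(np.float64(0.484), 0.128), (np.float64(0.496), 0.125), (np.float64(0.508), 0.122), (np.float64(0.52), 0.119), (np.float64(0.532), 0.116), (np.float64(0.544), 0.113), (np.float64(0.556), 0.11), (np.float64(0.568), 0.107), (np.float64(0.58), 0.104), (np.float64(0.592), 0.101), (np.float64(0.604), 0.098), (np.float64(0.616), 0.094), (np.float64(0.628), 0.09)]
0.2 [(np.float64(0.472), 0.13), (np.float64(0.484), 0.129), (np.float64(0.496), 0.144), (np.float64(0.508), 0.123), (np.float64(0.52), 0.119), (np.float64(0.532), 0.116), (np.float64(0.544), 0.113), (np.float64(0.556), 0.11), (np.float64(0.568), 0.107), (np.float64(0.58), 0.104), (np.float64(0.592), 0.101), (np.float64(0.604), 0.098), (np.float64(0.616), 0.095), (np.float64(0.628), 0.089)]
0.25 [(np.float64(0.496), 0.125), (np.float64(0.508), 0.122), (np.float64(0.52), 0.119), (np.float64(0.532), 0.117), (np.float64(0.544), 0.112), (np.float64(0.556), 0.11), (np.float64(0.568), 0.107), (np.float64(0.58), 0.104), (np.float64(0.592), 0.101), (np.float64(0.604), 0.098), (np.float64(0.616), 0.095), (np.float64(0.628), 0.089)]
0.28 [(np.float64(0.484), 0.129), (np.float64(0.496), 0.126), (np.float64(0.508), 0.122), (np.float64(0.52), 0.119), (np.float64(0.532), 0.116), (np.float64(0.544), 0.113), (np.float64(0.556), 0.11), (np.float64(0.568), 0.107), (np.float64(0.58), 0.105), (np.float64(0.592), 0.101), (np.float64(0.604), 0.098), (np.float64(0.616), 0.095), (np.float64(0.628), 0.09)]
```

View pics/crop1.png

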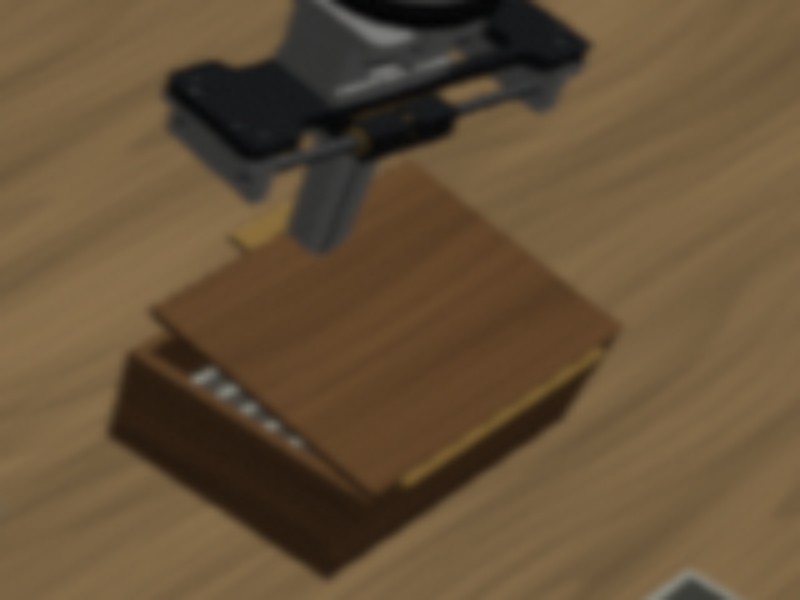

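```bash
python3 - <<'E'
from h import *
s,c=load('scene2'); W=cloud(s,c)
for v in range(100,140,3): print(v,[W[v,u].round(3).tolist() for u in (421,425)])
x=c['R']@s['ee_pos']+c['t']; print('tcp px',x[:2]/x[2]*[c['fx'],c['fy']]+[c['cx'],c['cy']],x[2])
s,c=snap('scene','scene3'); print(s['t'],s['ee_pos'],s['ft_force']); W=cloud(s,c)
print(W[150,440],np.abs(c['pixels'].astype(int)-load('scene2')[1]['pixels']).max())
E
```

```text
100 [[0.505, 0.16, 0.267], [0.506, 0.175, 0.259]]
103 [[0.485, 0.199, 0.221], [0.496, 0.196, 0.231]]
106 [[0.365, 0.413, -0.001], [0.509, 0.176, 0.243]]
109 [[0.508, 0.165, 0.241], [0.513, 0.173, 0.24]]
112 [[0.486, 0.208, 0.189], [0.496, 0.208, 0.197]]
115 [[0.488, 0.208, 0.182], [0.5, 0.205, 0.192]]
118 [[0.489, 0.209, 0.172], [0.501, 0.206, 0.184]]
121 [[0.492, 0.208, 0.165], [0.502, 0.209, 0.172]]
124 [[0.496, 0.205, 0.161], [0.503, 0.211, 0.162]]
127 [[0.498, 0.206, 0.152], [0.504, 0.213, 0.152]]
130 [[0.501, 0.205, 0.145], [0.505, 0.216, 0.14]]
133 [[0.497, 0.216, 0.123], [0.505, 0.22, 0.128]]
136 [[0.503, 0.209, 0.123], [0.508, 0.218, 0.121]]
139 [[0.508, 0.204, 0.12], [0.515, 0.21, 0.121]]
tcp px [418.227 140.82 ] 1.0039965882853616
3.95 [0.495 0.218 0.093] [-0.026  0.229  0.456]
[0.556 0.22  0.11 ] 12
```

Call:
move_arm([
  [[0,0,0.5],[0,0,0]],
  [[0.1,0,1],[0,0,0]],
  [[0.1,0,1],[0,0,0]],
])

```text
t: 4.3
ee_pos: [0.4926, 0.2184, 0.0814]
orientation: [0.126, 0.992, -0.0, -0.001]
ft_force: [-0.9, 0.7, -0.3]
opening: 0.0008
grip_force: 0.0
```

```bash
cat >> h.py <<'E'
def lid(W):
    m=(abs(W[...,0]-.565)<.035)&(abs(W[...,1]-.18)<.03)&(W[...,2]>.08)&(W[...,2]<.15); P=W[m]
    f=np.polyfit(P[:,0],P[:,2],1); return len(P),np.arctan(-f[0]),np.polyval(f,.495)
E
python3 - <<'E'
from h import *
print(lid(cloud(*load('scene2'))))
s,c=snap('scene','scene4'); print(s['t'],s['ee_pos'],s['ft_force']); print(lid(cloud(s,c)))
s,c=snap('wrist','w1'); W=cloud(s,c); print(lid(W),c['tool_from_camera'])
E
```

```text
(652, np.float64(0.24907373082937972), np.float64(0.12551690596507847))
4.3 [0.493 0.218 0.081] [-0.908  0.718 -0.328]
(627, np.float64(0.16466514543691846), np.float64(0.1142577487895907))
(82, np.float64(0.16302369191027055), np.float64(0.11256552504830511)) [[-0.    -0.962 -0.274  0.081]
 [ 1.     0.    -0.001 -0.001]
 [ 0.001 -0.274  0.962 -0.214]
 [ 0.     0.     0.     1.   ]]
```

View pics/w1.png

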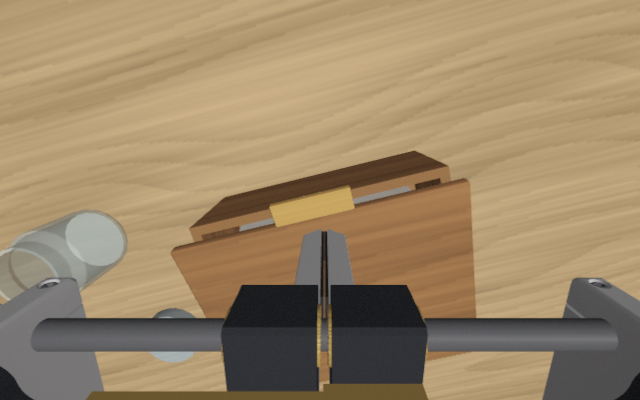

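```bash
python3 - <<'E'
from h import *
s,c=load('w1'); W=cloud(s,c); T=Ro.from_quat(s['orientation'])
for u,v in((312,236),(335,236),(312,260),(335,280),(323,225)): print(u,v,c['range_z'][v,u],W[v,u],T.inv().apply(W[v,u]-s['ee_pos']))
E
```

```text
312 236 0.18103194 [0.481 0.213 0.127] [ 0.01  -0.008 -0.046]
335 236 0.18107414 [0.485 0.226 0.127] [ 0.01   0.005 -0.045]
312 260 0.15186712 [0.481 0.215 0.158] [ 0.01  -0.007 -0.076]
335 280 0.13313536 [0.484 0.225 0.177] [ 0.011  0.004 -0.095]
323 225 0.1915792 [0.48  0.22  0.116] [ 0.012 -0.002 -0.034]
```

Call:
move_arm([
  [[0,0,0.5],[0,0,0]],
  [[0.1,0,1],[0,0,0]],
  [[0.1,0,1.5],[0,0,0]],
  [[0.1,0,1.5],[0,0,0]],
])

```text
t: 4.8
ee_pos: [0.4916, 0.2187, 0.0663]
orientation: [0.126, 0.992, -0.0, -0.001]
ft_force: [-0.2, 0.2, -0.4]
opening: 0.0002
grip_force: 0.0
```

```bash
python3 - <<'E'
from h import *
s,c=snap('scene','scene5'); print(s['t'],s['ee_pos'],s['ft_force']); print(lid(cloud(s,c)))
E
```

```text
4.8 [0.492 0.219 0.066] [-0.188  0.201 -0.422]
(591, np.float64(0.06166617172681256), np.float64(0.10049871895672341))
```

Call:
move_arm([
  [[0,0,0.4],[0,0,0]],
  [[0.1,0,0.7],[0,0,0]],
  [[0.1,0,0.9],[0,0,0]],
  [[0.1,0,0.9],[0,0,0]],
  [[0.1,0,0.9],[0,0,0]],
])

```text
t: 5.35
ee_pos: [0.4913, 0.219, 0.0583]
orientation: [0.126, 0.992, -0.0, -0.0]
ft_force: [-0.4, 0.2, -0.1]
opening: 0.0004
grip_force: 0.0
```

```bash
python3 - <<'E'
from h import *
s,c=snap('scene','scene6'); print(s['t'],s['ee_pos'],s['ft_force'],robot.hold_point_z); print(lid(cloud(s,c)))
E
```

```text
5.35 [0.491 0.219 0.058] [-0.421  0.219 -0.143] 0.0188
(575, np.float64(-2.2458707658192994e-05), np.float64(0.09283580147911677))
```

Call:
move_arm([
  [[0,0,0.2],[0,0,0]],
  [[0,0,0.3],[0,0,0]],
  [[0,0,0.3],[0,0,0]],
])

```text
t: 5.7
ee_pos: [0.4918, 0.2191, 0.0576]
orientation: [0.126, 0.992, -0.0, -0.0]
ft_force: [-5.5, -2.0, 12.5]
opening: 0.0
grip_force: 6.4
```

```bash
python3 - <<'E'
from h import *
s,c=snap('scene','scene7'); print(s['t'],s['ee_pos'],s['ft_force']); print(lid(cloud(s,c)))
E
```

```text
5.7 [0.492 0.219 0.058] [-5.54  -1.975 12.527]
(579, np.float64(-0.001719061451376887), np.float64(0.0926256546086039))
```

Call:
move_arm([
  [[0,0,-4],[0,0,0]],
  [[0,0,-9],[0,0,0]],
  [[0,0,-14],[0,0,0]],
  [[0,0,-19],[0,0,0]],
  [[0,0,-22],[0,0,0]],
], fingers=1)

```text
t: 6.25
ee_pos: [0.4927, 0.2194, 0.2804]
orientation: [0.126, 0.992, 0.001, 0.003]
ft_force: [-0.7, -0.2, -0.5]
opening: 0.0374
grip_force: 0.0
```

```bash
python3 - <<'E'
from h import *
t,c=load('top'); W=cloud(t,c); px=c['pixels'].astype(int)
m=np.zeros((400,640),bool); m[140:235,335:420]=1
sat=px.max(-1)-px.min(-1); pl=m&(sat<22)&(px.sum(-1)>320)
P=W[pl]; print(px[185,360],len(P)); print('plate',cv2.minAreaRect((P[:,:2]*1000).astype(np.float32)))
for name in('top','scene'):
    t,c=load(name); W=cloud(t,c); px=c['pixels'].astype(int)
    a=(abs(W[...,0]-.56)<.06)&(abs(W[...,1]+.19)<.05)&(W[...,2]>.122)&(px.sum(-1)<270)&(px.max(-1)-px.min(-1)<22)
    Q=W[a]; 
    # plan-view centre line: robust line fit of columns along u
    vx,vy,x0,y0=cv2.fitLine((Q[:,:2]*1000).astype(np.float32),cv2.DIST_HUBER,0,.01,.01).ravel()
    psi=np.arctan2(vy*np.sign(vx),abs(vx)); print(name,len(Q),psi,x0,y0,Q.max(0))
    e=np.array([np.cos(psi),np.sin(psi)]); n=np.array([-e[1],e[0]]); q=Q[:,:2]@e; w=Q[:,:2]@n
    for z0 in np.arange(.125,.19,.008):
        k=abs(Q[:,2]-z0)<.004
        if k.sum()>3: print(round(z0,3),k.sum(),q[k].mean(),w[k].min(),w[k].max())
    xm=(Q[:,2]-.118)
E
```

```text
[152 146 135] 2128
plate ((499.3296203613281, -221.9116973876953), (157.0835723876953, 97.55545043945312), 26.65917205810547)
top 262 0.46859863 557.97687 -191.56567 [ 0.589 -0.172  0.186]
0.125 26 0.38111985316351 -0.43086814780905 -0.4159678526466127
0.133 29 0.38789871072064047 -0.430643099099818 -0.416544818932314
0.141 27 0.3959390112670828 -0.42994306019073475 -0.4163603535179108
0.149 34 0.4037588057620866 -0.43125287950910607 -0.41625422010911306
0.157 32 0.4121277723896126 -0.43034326200720335 -0.416469062125302
0.165 35 0.42053590648870415 -0.4303221982309142 -0.4159321828179198
0.173 32 0.4285040516912966 -0.43037450424277296 -0.4163442730502929
0.181 45 0.4376847856357159 -0.4301645251673933 -0.41647233526563165
scene 260 0.49222222 562.97864 -195.13719 [ 0.592 -0.173  0.185]
0.125 25 0.37308934617879613 -0.44194275255493676 -0.4284737731231296
0.133 28 0.38011001008507844 -0.44207723044131875 -0.42773829220308107
0.141 26 0.3884812145667986 -0.4428909139431845 -0.4289783370024324
0.149 31 0.39584634491812315 -0.4427170086637637 -0.42928937359898656
0.157 29 0.4039220342554757 -0.44308010050939745 -0.42783804108772316
0.165 34 0.41246610447834486 -0.4430378978034589 -0.42927869706755595
0.173 33 0.42025189951629505 -0.44383258519877783 -0.4288466126417979
0.181 53 0.43073930057538695 -0.44352368713852974 -0.4285252441745522
```

```bash
cat >> h.py <<'E'
psi=.467; k=np.sqrt(.5); O=np.array([.533,-.2055,.118])
e=np.array([np.cos(psi),np.sin(psi),0]); ez=np.array([0,0,1.])
bx=-k*e-k*ez; bz=-k*e+k*ez; by=np.cross(bz,bx)
RT=np.c_[bx,-by,-bz]; OFF=.0545
E
python3 - <<'E'
from h import *
s=robot.get_state(); print(s['joint_positions'],s['opening'])
G=O-.01*bx
print(G-OFF*bz, G-OFF*bz+.14*bz)
delta(G-OFF*bz+.14*bz,RT)
E
```

```text
[ 0.209 -0.094  1.715 -0.     1.514 -1.109] 0.037441864087398205
[ 0.574 -0.185  0.087] [ 0.485 -0.23   0.186]
d [-10.461 -43.673   9.422] [-16.139 -42.641 -39.057]
```

Call:
move_arm([
  [[-1,-4,0],[0,0,0]],
  [[-2,-8,0],[-2,-5,-5]],
  [[-3,-13,0],[-4,-11,-10]],
  [[-4,-18,0],[-6.5,-17,-16]],
  [[-6,-23,2],[-9,-24,-22]],
  [[-7,-28,4],[-11.5,-30,-28]],
  [[-8.5,-35,6],[-14,-36.5,-33.5]],
  [[-10.5,-43.7,9.4],[-16.1,-42.6,-39.1]],
  [[-10.5,-43.7,9.4],[-16.1,-42.6,-39.1]],
  [[-10.5,-43.7,9.4],[-16.1,-42.6,-39.1]],
  [[-10.5,-43.7,9.4],[-16.1,-42.6,-39.1]],
  [[-10.5,-43.7,9.4],[-16.1,-42.6,-39.1]],
], fingers=1)

```text
t: 7.45
ee_pos: [0.537, -0.0326, 0.2854]
orientation: [-0.176, 0.921, 0.073, 0.341]
ft_force: [0.1, -0.6, 0.2]
opening: 0.0939
grip_force: 0.0
```

Call:
move_arm([
  [[0,0,0],[0,0,0]],
  [[0,0,0],[0,0,0]],
])

```text
t: 7.65
ee_pos: [0.5366, -0.033, 0.2846]
orientation: [-0.176, 0.921, 0.073, 0.34]
ft_force: [-0.8, 0.0, -0.6]
opening: 0.0942
grip_force: 0.0
```

```bash
python3 - <<'E'
from h import *
s,c=snap('wrist','w2'); G=O-.01*bx
print(s['t'],s['joint_positions'],s['ee_pos'],s['opening']); delta(G-OFF*bz+.14*bz,RT); delta(G-OFF*bz,RT)
W=cloud(s,c); px=c['pixels'].astype(int)
print('lid',lid(W))
a=(abs(W[...,0]-.555)<.045)&(abs(W[...,1]+.19)<.05)&(W[...,2]>.112)&(W[...,2]<.19)&(px.sum(-1)<330)&(px.max(-1)-px.min(-1)<25)
Q=(W[a]-O)@np.c_[bx,by,bz]; print(len(Q))
for x0 in np.arange(-.09,.01,.015):
    q=Q[(abs(Q[:,0]-x0)<.006)]
    if len(q): print(round(x0,3),len(q),q[:,1].min(),q[:,1].max(),np.percentile(q[:,2],[5,50,95]))
E
```

```text
7.65 [-0.63  -0.538  2.186  0.654  1.166 -2.741] [ 0.537 -0.033  0.285] 0.09417737609452327
d [ 15.406 -16.461  -0.582] [-2.677 -4.247 -4.174]
d [ 14.395 -15.771  13.364] [-2.677 -4.247 -4.174]
lid (1608, np.float64(0.0009750385524525181), np.float64(0.0917267327452597))
823
-0.09 5 -0.005988446217750082 -0.0038438319716668757 [0.001 0.003 0.004]
-0.075 87 -0.007390984818497747 0.0073614647584464244 [-0.     0.004  0.008]
-0.06 99 -0.007460454998859507 0.007474557834782145 [-0.001  0.004  0.008]
-0.045 99 -0.007920416094911722 0.007558244406485121 [-0.001  0.004  0.008]
-0.03 111 -0.007219263182324461 0.007600342525424549 [-0.     0.004  0.008]
-0.015 113 -0.007466605276587127 0.0071291476526838754 [-0.     0.004  0.008]
0.0 123 -0.007489449162617614 0.0072269184561956235 [-0.     0.005  0.008]
```

View pics/w2.png

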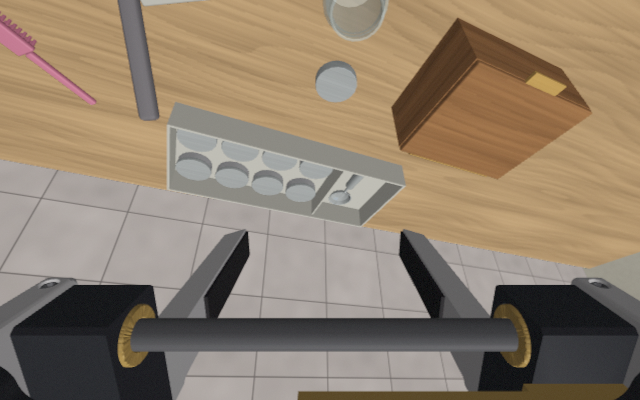

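Call:
move_arm([
  [[0,0,0],[0,0,8]],
  [[0,0,0],[0,0,16]],
  [[0,0,0],[0,0,24]],
  [[0,0,0],[0,0,32]],
  [[0,0,0],[0,0,40]],
  [[0,0,0],[0,0,48]],
  [[0,0,0],[0,0,56]],
  [[0,0,0],[0,0,64]],
  [[0,0,0],[0,0,72]],
  [[0,0,0],[0,0,80]],
  [[0,0,0],[0,0,88]],
  [[0,0,0],[0,0,90]],
])

```text
t: 8.9
ee_pos: [0.5363, -0.0338, 0.2837]
orientation: [0.529, 0.774, 0.292, 0.188]
ft_force: [0.0, 0.5, 0.2]
opening: 0.0943
grip_force: 0.0
```

```bash
cat >> h.py <<'E'
RT=np.c_[-bx,by,-bz]
E
python3 - <<'E'
from h import *
s=robot.get_state(); G=O-.01*bx; print(s['joint_positions'],s['ee_pos']); delta(G-OFF*bz+.14*bz,RT)
E
```

```text
[-0.631 -0.538  2.187  0.654  1.166 -1.167] [ 0.536 -0.034  0.284]
d [-16.485 -15.283  -0.587] [-1.209  5.406 85.503]
```

Call:
move_arm([
  [[0,0,0],[0,0,8]],
  [[0,0,0],[0,0,16]],
  [[-2,-1,0],[0,1,24]],
  [[-4,-3,0],[0,2,32]],
  [[-6,-5,0],[0,3,40]],
  [[-8,-7,0],[0,3,48]],
  [[-10,-9,0],[0,4,56]],
  [[-12,-11,-0.2],[0,4,64]],
  [[-14,-13,-0.4],[-1,5,72]],
  [[-16.5,-15.3,-0.6],[-1,5,80]],
  [[-16.5,-15.3,-0.6],[-1.2,5.4,85.5]],
  [[-16.5,-15.3,-0.6],[-1.2,5.4,85.5]],
])

```text
t: 10.1
ee_pos: [0.4855, -0.2305, 0.1853]
orientation: [0.899, 0.214, 0.372, -0.089]
ft_force: [0.0, 0.1, 0.4]
opening: 0.0941
grip_force: 0.0
```

Call:
move_arm([
  [[0,0,0],[0,0,0]],
  [[0,0,0],[0,0,0]],
])

```text
t: 10.3
ee_pos: [0.4863, -0.2296, 0.1868]
orientation: [0.898, 0.217, 0.373, -0.087]
ft_force: [0.4, 0.2, -0.5]
opening: 0.0941
grip_force: 0.0
```

```bash
python3 - <<'E'
from h import *
s,c=snap('wrist','w3'); G=O-.01*bx
print(s['t'],s['joint_positions'],s['ee_pos'],s['opening']); delta(G-OFF*bz+.14*bz,RT); delta(G-OFF*bz,RT)
E
```

```text
10.3 [-1.116 -0.19   2.147  0.821  1.31  -0.294] [ 0.486 -0.23   0.187] 0.0941453313960193
d [-0.157 -0.057  0.032] [ 0.002 -0.021  0.352]
d [-0.162 -0.058 14.032] [ 0.002 -0.021  0.352]
```

View pics/w3.png

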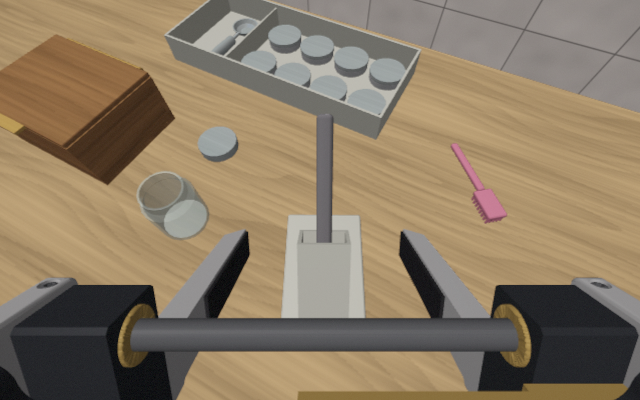

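The wrist view shows the handle running up the middle (col 324, rows 115–240) between the open fingers, with the holder mouth at row 240. I'll advance along the tool axis and grip.

Call:
move_arm([
  [[-0.1,0,3],[0,0,0.3]],
  [[-0.2,0,6],[0,0,0.3]],
  [[-0.2,-0.1,9],[0,0,0.3]],
  [[-0.2,-0.1,11],[0,0,0.3]],
  [[-0.2,-0.1,13],[0,0,0.3]],
  [[-0.2,-0.1,14],[0,0,0.3]],
  [[-0.2,-0.1,14],[0,0,0.3]],
  [[-0.2,-0.1,14],[0,0,0.3]],
])

```text
t: 11.15
ee_pos: [0.5731, -0.1854, 0.0868]
orientation: [0.899, 0.214, 0.373, -0.089]
ft_force: [-0.4, 0.3, 0.6]
opening: 0.0937
grip_force: 0.0
```

```bash
python3 - <<'E'
from h import *
s=robot.get_state(); G=O-.01*bx
print(s['t'],s['joint_positions'],s['ee_pos'],s['ft_force']); delta(G-OFF*bz,RT)
E
```

```text
11.15 [-0.895  0.072  2.114  0.952  1.015 -0.346] [ 0.573 -0.185  0.087] [-0.386  0.259  0.633]
d [ 0.036 -0.008  0.075] [ 0.024 -0.045 -0.019]
```

Call:
move_arm([
  [[0,0,0],[0,0,0]],
  [[0,0,0],[0,0,0]],
  [[0,0,0],[0,0,0]],
  [[0,0,0],[0,0,0]],
  [[0,0,0],[0,0,0]],
  [[0,0,0],[0,0,0]],
  [[0,0,0],[0,0,0]],
  [[0,0,0],[0,0,0]],
  [[0,0,0],[0,0,0]],
  [[0,0,0],[0,0,0]],
], fingers=-1, force=40)

```text
t: 12.15
ee_pos: [0.5729, -0.1852, 0.0862]
orientation: [0.899, 0.213, 0.372, -0.089]
ft_force: [-1.0, 0.0, -0.1]
opening: 0.0173
grip_force: 0.3
```

```bash
python3 - <<'E'
from h import *
s,c=snap('scene','g1'); print(s['t'],s['ee_pos'],s['ft_force'],s['opening'],s['grip_force'])
cv2.imwrite('pics/g1c.png',cv2.resize(c['pixels'][160:310,200:400,::-1],(800,600)))
E
```

```text
12.15 [ 0.573 -0.185  0.086] [-0.978  0.019 -0.055] 0.017262420523693138 0.270364573225379
```

View pics/g1c.png

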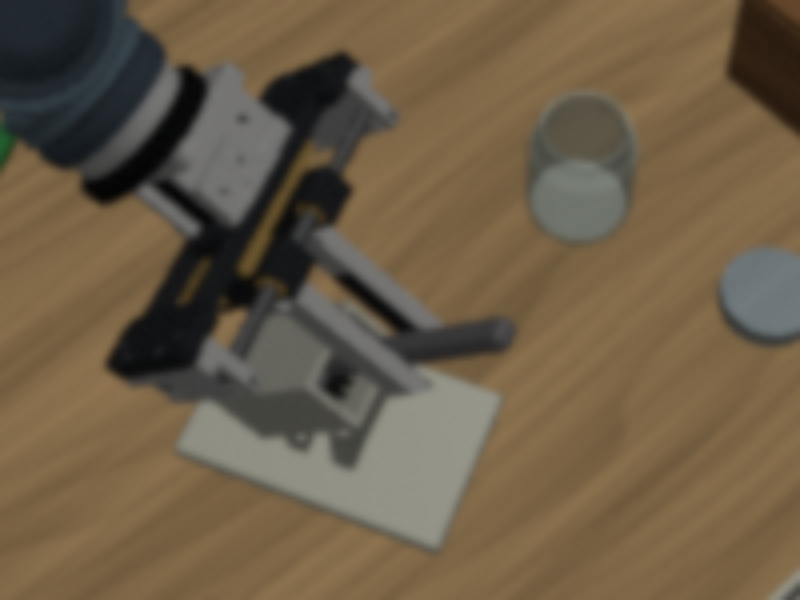

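The fingers straddle the handle just above the holder mouth (crop ~400,350). They have just made contact at an opening of 17 mm, so the grip needs a moment to build.

Call:
move_arm([
  [[0,0,0],[0,0,0]],
  [[0,0,0],[0,0,0]],
  [[0,0,0],[0,0,0]],
  [[0,0,0],[0,0,0]],
  [[0,0,0],[0,0,0]],
])

```text
t: 12.7
ee_pos: [0.5729, -0.1852, 0.0861]
orientation: [0.899, 0.213, 0.372, -0.089]
ft_force: [0.3, -0.4, 0.0]
opening: 0.0155
grip_force: 40.0
```

Call:
move_arm([
  [[1,0,0],[0,0,0]],
  [[2.5,0,0],[0,0,0]],
  [[4,0,0],[0,0,0]],
  [[5.5,0,0],[0,0,0]],
  [[7,0,0],[0,0,0]],
  [[8.5,0,0],[0,0,0]],
  [[10,0,0],[0,0,0]],
  [[11.5,0,0],[0,0,0]],
  [[12.5,0,0],[0,0,0]],
  [[12.5,0,0],[0,0,0]],
])

```text
t: 13.7
ee_pos: [0.6529, -0.1453, 0.1762]
orientation: [0.898, 0.214, 0.373, -0.088]
ft_force: [0.4, 0.3, -0.7]
opening: 0.0158
grip_force: 40.0
```

```bash
python3 - <<'E'
from h import *
s,c=snap('scene','g2'); print(s['t'],s['ee_pos'],s['joint_positions'],s['ft_force'],s['opening'],s['grip_force'])
# final level pose, brush x = -e, tool x=+e, z down
R2=np.c_[e,np.cross(-ez,e),-ez]; C=np.array([.5475,.2172,.0935+.055])
og=C+.085*e+.021*ez; g=og+.01*e; t=g-OFF*ez; print('final',t,'R',np.linalg.norm(t[:2])); delta(t,R2)
delta(s['ee_pos']+[-.05,0,.12],R2)
cv2.imwrite('pics/g2c.png',cv2.resize(c['pixels'][140:320,200:440,::-1],(800,600)))
E
```

```text
13.7 [ 0.653 -0.145  0.176] [-0.718  0.027  1.966  0.887  1.008 -0.058] [ 0.399  0.294 -0.715] 0.0157750277067249 39.995461106300354
final [0.632 0.26  0.115] R 0.6836831471286122
d [  7.38  -37.085  15.902] [ -0.    -45.044  -0.008]
d [  5.466  -2.219 -11.67 ] [ -0.    -45.044  -0.008]
```

View pics/g2c.png

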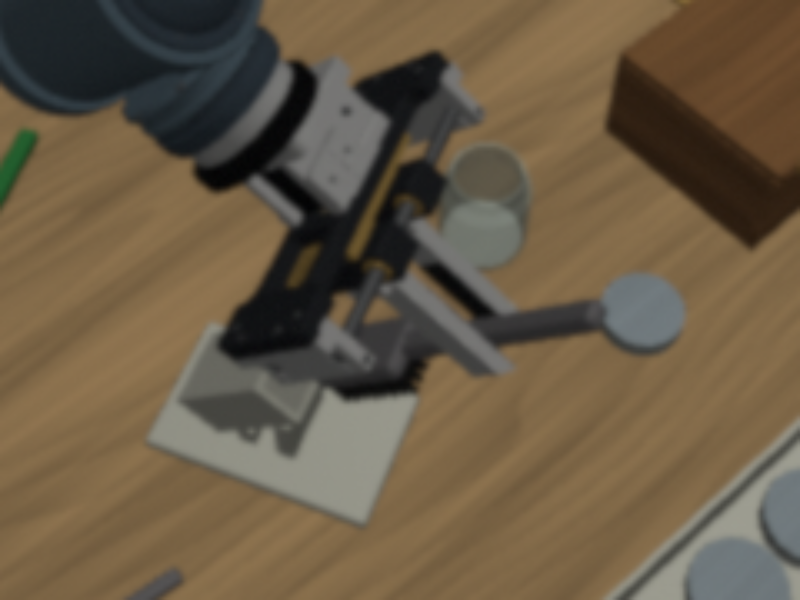

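The brush is out (bristles at crop 400,385, clear of the channel) with its bristles facing down. Now I'll lift and level it.

Call:
move_arm([
  [[2,0,-2],[0,0,0]],
  [[4,0,-4],[0,0,0]],
  [[4.5,-0.5,-6],[0,-6,0]],
  [[5,-1,-8],[0,-13,0]],
  [[5,-1.5,-10],[0,-20,0]],
  [[5.5,-2.2,-11.7],[0,-27,0]],
  [[5.5,-2.2,-11.7],[0,-34,0]],
  [[5.5,-2.2,-11.7],[0,-40,0]],
  [[5.5,-2.2,-11.7],[0,-45,0]],
  [[5.5,-2.2,-11.7],[0,-45,0]],
  [[5.5,-2.2,-11.7],[0,-45,0]],
  [[5.5,-2.2,-11.7],[0,-45,0]],
])

```text
t: 14.95
ee_pos: [0.6021, -0.1462, 0.2957]
orientation: [0.973, 0.23, 0.0, -0.001]
ft_force: [0.5, -0.2, -0.4]
opening: 0.0154
grip_force: 40.0
```

```bash
cat >> h.py <<'E'
R2=np.c_[e,np.cross(-ez,e),-ez]; C=np.array([.5475,.2172,.0935+.055])
FT=C+.085*e+.021*ez+.01*e-OFF*ez
E
python3 - <<'E'
from h import *
s=robot.get_state(); print(s['t'],s['ee_pos'],s['joint_positions'],s['opening'],s['grip_force'])
delta(FT,R2); delta(FT+[0,0,.15],R2)
E
```

```text
14.95 [ 0.602 -0.146  0.296] [-0.422  0.101  1.493  0.002  1.548  0.684] 0.015430135481824273 39.99520182609558
d [ 20.902 -34.919  18.146] [-0.099 -0.049 -0.118]
d [ 20.914 -34.945   3.146] [-0.099 -0.049 -0.118]
```

Call:
move_arm([
  [[1,-1.5,0],[0,0,0]],
  [[3,-5,0],[0,0,0]],
  [[5,-9,0],[0,0,0]],
  [[7.5,-13,0],[0,0,0]],
  [[10,-17,0],[0,0,0]],
  [[12.5,-21,0],[0,0,0]],
  [[15,-25,0],[0,0,0]],
  [[17.5,-29,1],[0,0,0]],
  [[19.5,-32.5,2],[0,0,0]],
  [[20.5,-34.3,3],[0,0,0]],
  [[20.9,-34.9,3],[0,0,0]],
  [[20.9,-34.9,3],[0,0,0]],
])

```text
t: 16.15
ee_pos: [0.6322, 0.2606, 0.2668]
orientation: [0.973, 0.231, 0.0, -0.001]
ft_force: [-1.1, -0.7, -0.1]
opening: 0.0162
grip_force: 40.0
```

```bash
python3 - <<'E'
from h import *
s,c=snap('scene','f1'); print(s['t'],s['ee_pos'],s['joint_positions'],s['opening'],s['grip_force'])
delta(FT,R2)
W=cloud(s,c);px=c['pixels'].astype(int)
a=(abs(W[...,0]-.58)<.17)&(abs(W[...,1]-.22)<.12)&(W[...,2]>.22)&(W[...,2]<.36)
o=s['ee_pos']+OFF*ez-.01*e; Q=(W[a]-o)@np.c_[-e,np.cross(ez,-e),ez]
Q=Q[(abs(Q[:,1])<.03)&(abs(Q[:,2])<.04)]
for x0 in np.arange(-.1,.14,.015):
    q=Q[abs(Q[:,0]-x0)<.0075]
    if len(q)>2: print(round(x0,3),len(q),q.min(0)[1:],q.max(0)[1:])
cv2.imwrite('pics/f1c.png',cv2.resize(c['pixels'][20:220,340:600,::-1],(780,600)))
E
```

```text
16.15 [0.632 0.261 0.267] [0.225 0.265 1.358 0.001 1.518 1.329] 0.016178624631315922 39.99523937702179
d [-0.04  -0.036 15.239] [-0.032 -0.075 -0.071]
-0.085 57 [-0.007 -0.005] [0.01  0.008]
-0.07 78 [-0.008 -0.005] [0.009 0.008]
-0.055 78 [-0.007 -0.004] [0.01  0.008]
-0.04 77 [-0.007 -0.004] [0.011 0.008]
-0.025 83 [-0.007 -0.019] [0.022 0.034]
-0.01 193 [-0.009 -0.018] [0.023 0.036]
0.005 113 [-0.014 -0.018] [0.022 0.033]
0.02 73 [-0.007 -0.004] [0.011 0.008]
0.035 71 [-0.007 -0.003] [0.009 0.009]
0.05 111 [-0.016 -0.02 ] [0.021 0.008]
0.065 164 [-0.02 -0.02] [0.022 0.009]
0.08 162 [-0.02  -0.019] [0.021 0.009]
0.095 162 [-0.019 -0.021] [0.022 0.009]
0.11 161 [-0.018 -0.02 ] [0.022 0.008]
0.125 18 [-0.017  0.001] [0.021 0.008]
```

View pics/f1c.png

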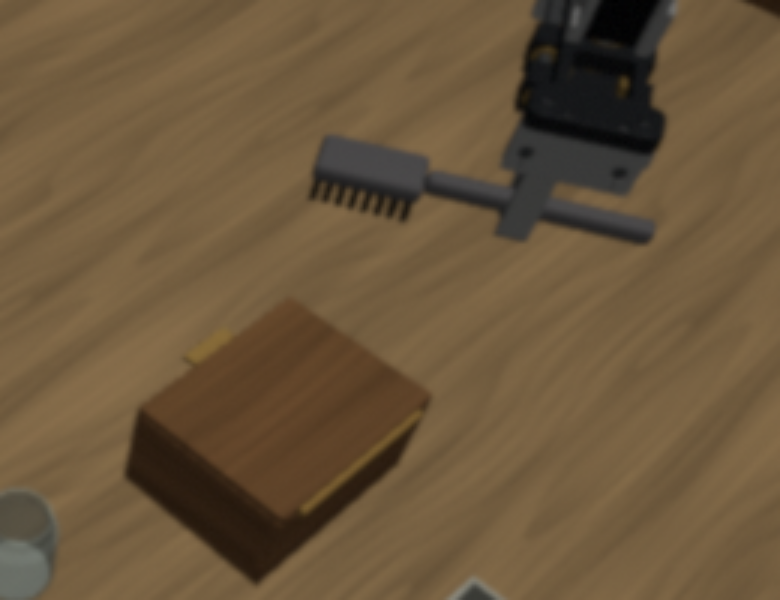

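The brush is level with its bristles down (crop 365,200), and its pose matches the model to about 2 mm; the lid below is shut. I'll lower it into place.

Call:
move_arm([
  [[0,0,3],[0,0,0]],
  [[0,0,6],[0,0,0]],
  [[0,0,9],[0,0,0]],
  [[0,0,12],[0,0,0]],
  [[0,0,14],[0,0,0]],
  [[0,0,15.2],[0,0,0]],
  [[0,0,15.2],[0,0,0]],
  [[0,0,15.2],[0,0,0]],
  [[0,0,15.2],[0,0,0]],
  [[0,0,15.2],[0,0,0]],
  [[0,0,15.2],[0,0,0]],
])

```text
t: 17.3
ee_pos: [0.6333, 0.2602, 0.1157]
orientation: [0.973, 0.231, 0.001, -0.0]
ft_force: [0.3, 0.2, -0.7]
opening: 0.0155
grip_force: 40.0
```

```bash
python3 - <<'E'
from h import *
s,c=snap('scene','f2'); print(s['t'],s['ee_pos'],s['qd'],s['ft_force'],s['grip_force'])
W=cloud(s,c); px=c['pixels'].astype(int)
o=s['ee_pos']+OFF*ez-.01*e; Q=(W.reshape(-1,3)-o)@np.c_[-e,np.cross(ez,-e),ez]
k=(Q[:,0]>.05)&(Q[:,0]<.13)&(abs(Q[:,1])<.027)&(abs(Q[:,2])<.03); H=W.reshape(-1,3)[k]
print('head centre',np.median(H,0),H.min(0),H.max(0),'box',C)
m=(abs(W[...,0]-.59)<.03)&(abs(W[...,1]-.15)<.02)&(W[...,2]>.06)&(W[...,2]<.13); P=W[m]; print(len(P),np.polyfit(P[:,0],P[:,2],1),P[:,2].mean())
for n,(u,v) in dict(jar=(345,203),cap=(392,233)).items(): print(n,W[v,u],cloud(*load('scene'))[v,u])
E
```

```text
17.3 [0.633 0.26  0.116] [ 0.001  0.006  0.005  0.001 -0.001  0.   ] [ 0.266  0.155 -0.721] 39.99531269073486
head centre [0.552 0.211 0.176] [0.512 0.185 0.149] [0.587 0.247 0.18 ] box [0.547 0.217 0.148]
352 [0.002 0.092] 0.09277714400484811
jar [ 0.499 -0.037  0.074] [ 0.5   -0.038  0.076]
cap [0.607 0.016 0.016] [0.607 0.016 0.015]
```

All checks pass: the lid is flat, the bristles are 55 mm above its centre, and the jar and cap haven't moved. Handing in.

```bash
python3 -c "
from rig import order
print(order.hand_in())"
```

```text
the job is handed in; nothing more can be done
None
```

The job is handed in, though the hand-in returned no verdict: the lid is fully shut, and the brush is held level and still, bristles down, about 55 mm above the lid's centre, with the jar and cap unmoved.

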